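# Close up the ring-checking fixture on a loaded bearing ring

## Robot

A 6-joint arm with a two-finger parallel gripper is mounted at the origin on the work surface. World frame = base frame: x ahead of the robot, y to its left, z up, the work surface at z = 0. Lengths are in m, angles in rad, forces in N, time in s.
With the tool pointing down it reaches from about 0.35 to 0.775 m from the base axis. Payload 7.3 kg.
Tool frame: the origin (TCP) lies between the finger pads; the fingertips stand 14 mm ahead of it and the grasp point (between the pads) lies 5 mm behind it; z points along the fingers, y is the line along which they close (so a half turn about z gives the same grasp; the last joint's range is limited). The gripper opens to 92 mm and grips with 3 to 60 N. Pads are 19 mm wide; open, the fingers measure 130 mm over their backs; the gripper's body (75 mm by 190 mm) begins 47 mm behind the grasp point.
Start: joints at [1.062, 0.342, 1.524, -0, 1.275, -0.146], TCP at [0.186, 0.491, 0.241] pointing down, gripper open.
Joint ranges: [-2.53, 2.53], [-0.77, 2.02], [0.04, 2.7], [-1, 4.14], [0.28, 2.66], [-3.11, 3.11]. Speed limits (rad/s): [2.57, 2.57, 3.14, 3.14, 3.14, 3.14].

## Interface

Orientations are given as [roll, pitch, yaw] about the fixed x, y, z axes, in that order (R = Rz(yaw) Ry(pitch) Rx(roll)).
In Python, from cell import robot, eyes gives the robot as it stands. The module is installed in compiled form; this text tells all that it offers.
- The arm moves only by the shell command python3 -m handwheel 'ROWS' [FORCE]. ROWS is JSON, one flat list of numbers, 5 for each row, row after row: the shift along the world's x, y, z in mm, then the turn about the world's z in rad, then the opening, from 0 (shut) to 1 (fully open). In form: [x, y, z, spin, jaw, x, y, z, spin, jaw, ...]. A call has 1 to 8 rows; each row shifts and turns the commanded pose from where the row before left it; what a row does not reach is not made up. A row lasts 1/10 s, in which the tool goes at most 50 mm and 8.59 degrees, less where a joint would pass 70% of its speed; a pose out of reach is approached as far as the arm can. A call with a gripper value outside its range is refused whole. The fingers move at their own pace and stop on an object; FORCE is the grip in N (left out, the last holds). Time passes only in rows, so rows that do not move let the fingers close. It gives the time, the measured TCP pose, the force, the opening and the grip force at its end, in the units of the state.
- robot.observe(): the state, without advancing time (a new reading comes with each control period).
- eyes.read_camera(name): name is "side" or "top"; returns (picture, depth): 384x512x3 uint8, blue, green, red; 384x512 float32, m along the optical axis (not along the pixel's ray), 0 where there is no reading.
- eyes.calibration(name): a dict with "fx", "fy", "cx", "cy" (pixels), "world_to_cam" (4x4, takes a point from world to camera coordinates). Camera axes: x right, y down, z forward; pixel columns grow to the right and rows downward; lengths in m; the calibration is good to about 2 mm. A picture is of the moment at which its call begins. calibration takes no time and is no camera call.
- robot.hand_in(): hands the job in; it is judged then, once.
The state is a dict: "time": time; "qpos": joint angles; "qvel": joint speeds; "joint_efforts": joint torques, N m; "tool_pos": TCP position; "tool_rot": TCP orientation; "contact_force": force on the tool from outside, world axes, zero at the start; "torque": the same for the moment, N m; "opening": finger opening in m; "grip_force": force on a finger pad.
Only numpy, scipy, OpenCV 4.12 (cv2) and the standard library are available. Lean on these libraries where they do the work, as an engineer would, in place of code of your own. Each camera call takes 0.05 s, during which the arm holds its last target. There are 200 camera calls.

## Task

Close up the checking fixture for measuring: first slide the bearing ring across the pulled-out steel shuttle until it sits flat against both brass posts, then push the shuttle fully home with the ring still against the posts, and last swing the clamp arm down until its round rubber shoe presses flat on the ring. Leave everything else on the bench where it is.

Things in the scene. Friction and masses are not known exactly. Their poses are not given: they have to be found in the camera images.
- fixture: Checking fixture: grey-green cast base 20 mm high, fixed. Origin: at bench height under the clamping point; z up, y = the way the shuttle is pushed home, x = from clamping point to clamp hinge. Base spans x -85 to 45, y -215 to 160 mm, widened to x 125 where y > -45. Hinge cheeks (x 67 to 117, y -22 to 22) rise to 79 mm; a blue gauge (x 90, y 115) to 123 mm.
- shuttle (a joint): Slide of the shuttle in m: 0 = fully home under the clamp, up to 0.155 pulled out along the fixture's -y. Stays where left (2.5 N to move). The shuttle is a flat bright steel plate 120 x 130 x 23 mm, top face 45 mm above the bench; it spans x -85 to 35 and y -65 to 65 mm about point nest (fixture axes).
- nest (a point): Point on the shuttle's top face, moving with it, where the ring's centre lies when the ring touches both brass posts; with the shuttle home it is under the clamp shoe. The posts, 12 mm thick and 20 mm tall, stand at x +23, y +28 and -28 mm from it (fixture axes), so the ring is pushed towards +x to meet them.
- shuttle_knob (a point): Centre of the black ball knob, 28 mm across, on the outer (-y) end of the shuttle, 33 mm above the bench, at x -30, y -100 mm from nest; it sits on a 10 mm stem along y.
- ring: The bearing ring to be checked, bright metal, lying flat on the shuttle: 60 mm outside, 40 mm inside, 18 mm high, about 0.2 kg. Origin at the centre of its underside, z along its axis.
- clamp (a joint): Hinge of the clamp arm in rad: 0 = arm level with its shoe flat on the seated ring, grows as the arm rises, up to 1.45 (nearly upright). Stiff: it stays where it is left (about 0.35 N m to turn, and up to 0.25 N m more when raised).
- clamp_pivot (a point): Clamp hinge axis (along fixture y), at x +90 mm, 63 mm above the bench, level with the ring's top. At joint value 0 the arm runs from here along -x: a steel bar 16 mm wide, 145 mm long, its back (upper face) 20 mm and lower face 8 mm above the axis; the black rubber shoe, a disc 50 mm across, 8 mm thick, is under it, 90 mm from the axis.
- clamp_knob (a point): Centre of the red ball knob, 28 mm across, at the free end of the clamp arm, 155 mm from the hinge axis and 14 mm above it when the arm is level.
- master: Bystander: brass setting master, a 40 mm disc with a 16 mm stem, 30 mm high, standing on the fixture's base. Origin under its centre.
- spare_ring: Bystander: larger steel ring, 84 mm outside, 22 mm high, on the bench. Origin under its centre.
- vblock: Bystander: dark vee block 50 x 70 x 40 mm. Origin under its centre.
- screwdriver: Bystander: screwdriver lying on the bench along its x axis.
- caliper: Bystander: digital caliper 200 mm long lying flat along its x axis.
- bottle: Bystander: white bottle with red cap, 52 mm across, 130 mm tall. Origin under its centre.
Mind the look-alikes: they are no part of the job. Leave any red or turquoise look-alike of the ring alone.

How it is judged:
By the outcome, as a careful person would: the job done as asked, in the order asked, and still so for the second after the job is handed in, with the robot touching nothing.
It also fails if it takes over 67 s, if anything falls off the work surface, if the arm or the gripper's body presses on something with over 40 N, if the wrist force passes 120 N, or if a joint passes its speed limit or range.

## Working session

There is one attempt and no reset: what is moved stays moved. The work goes in short steps, Python scripts to look and compute and a shell command to move; the robot and the scene stay as the last step left them, time stands still between calls to the robot, and variables do not carry over. Pictures are saved under pics/ and viewed, at most 10 in all, crops included, and the job is handed in when it is done.

```bash
mkdir -p pics
cat > h.py <<'E'
import numpy as np, cv2
from cell import robot, eyes
def cam(n):
    p,d=eyes.read_camera(n); return p,d,eyes.calibration(n)
def pix2w(c,u,v,d):
    P=np.array([(u-c['cx'])/c['fx']*d,(v-c['cy'])/c['fy']*d,d,1.0]); return (np.linalg.inv(c['world_to_cam'])@P)[:3]
def ray(c,u,v,z):
    M=np.linalg.inv(c['world_to_cam']); o=M[:3,3]; r=M[:3,:3]@np.array([(u-c['cx'])/c['fx'],(v-c['cy'])/c['fy'],1]); return o+r*(z-o[2])/r[2]
def w2p(c,X):
    q=c['world_to_cam']@np.append(X,1); return q[0]/q[2]*c['fx']+c['cx'],q[1]/q[2]*c['fy']+c['cy']
def cloud(d,c):
    v,u=np.mgrid[:d.shape[0],:d.shape[1]]
    P=np.stack([(u-c['cx'])/c['fx']*d,(v-c['cy'])/c['fy']*d,d,np.ones_like(d)],-1)
    return (P@np.linalg.inv(c['world_to_cam']).T)[...,:3]
E
python3 - <<'E'
from h import *
for n in ('top','side'):
    p,d,c=cam(n); cv2.imwrite(f'pics/{n}0.png',p); np.save(f'{n}0.npy',d)
    print(n,c['fx'],np.linalg.inv(c['world_to_cam']).round(3).tolist())
print(robot.observe())
E
```

```text
top 429.11532552577887 [[-0.025, -0.988, 0.155, 0.344], [-1.0, 0.023, -0.013, 0.018], [0.009, -0.156, -0.988, 1.289], [0.0, 0.0, 0.0, 1.0]]
side 494.2754760950806 [[0.993, -0.069, 0.096, 0.39], [-0.118, -0.65, 0.751, -1.093], [0.011, -0.757, -0.653, 1.041], [0.0, 0.0, 0.0, 1.0]]
{'time': 0.1, 'qpos': array([ 1.06198559e+00,  3.42663107e-01,  1.52489222e+00, -2.15417850e-05,
        1.27539660e+00, -1.46010878e-01]), 'qvel': array([ 0.00059934, -0.00351125, -0.00236065,  0.00030495,  0.00060314,
        0.00129779]), 'joint_efforts': array([ 2.28843135e-03, -4.32001591e+01, -2.44694424e+01,  7.20617571e-02,
        5.26789168e-02, -4.98799568e-05]), 'tool_pos': array([0.18614655, 0.49053778, 0.24011944]), 'tool_rot': array([-3.14024485e+00, -1.77383170e-04,  2.77879897e+00]), 'contact_force': array([0.26868484, 0.26575634, 0.06020719]), 'torque': array([-0.03628941, -0.01895288, -0.03178855]), 'grip_force': 0.0, 'opening': 0.09184405441202033}
```

View pics/top0.png

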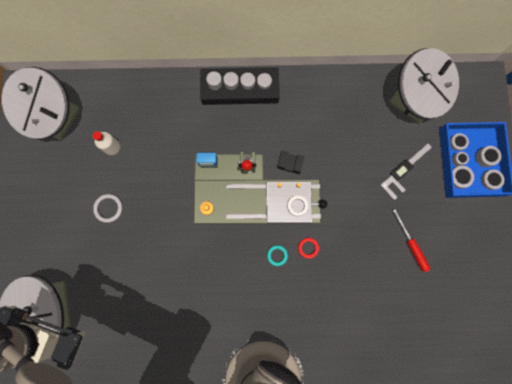

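View pics/side0.png

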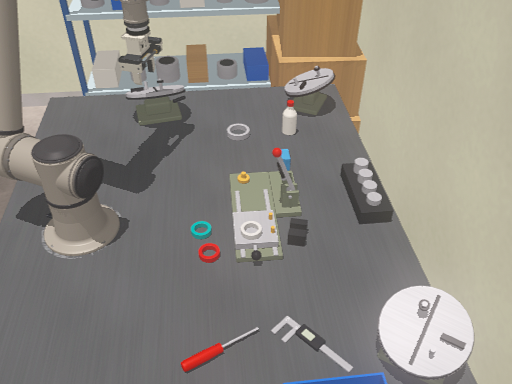

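The top view shows the fixture spanning columns 195–320 and rows 155–222, with its +y to the left in the image. The shuttle is pulled out at about (290,202).

Ring candidates:
- bright ring on the shuttle (298,205)
- turquoise ring (278,256)
- red ring (309,248)
- spare ring (108,208)
- rings in the blue bin (460–495, 140–180)

I choose (298,205), since it is bright metal and lies on the shuttle. Next comes a close crop and the measurements.

Run:
```python
from h import *
d=np.load('top0.npy'); c=eyes.calibration('top'); p=cv2.imread('pics/top0.png'); W=cloud(d,c)
sub=np.zeros(d.shape,bool); sub[140:235,185:335]=1
def reg(lo,hi,box):
    m=np.zeros(d.shape,bool); m[box[1]:box[3],box[0]:box[2]]=1
    return m&(W[...,2]>lo)&(W[...,2]<hi)&(d>0)
m=reg(.012,.030,(185,145,335,235)); q=W[m][:,:2].astype(np.float32)
print('base z',np.median(W[m][:,2]),len(q)); 
m=reg(.036,.055,(255,172,335,232)); q=W[m][:,:2].astype(np.float32); print('shuttle',np.median(W[m][:,2]),cv2.minAreaRect(q), q.min(0),q.max(0))
m=reg(.057,.075,(280,188,318,224)); q=W[m]; print('ring',np.median(q[:,2]),len(q),cv2.minEnclosingCircle(q[:,:2].astype(np.float32)),q.mean(0))
hsv=cv2.cvtColor(p,cv2.COLOR_BGR2HSV)
def col(msk,box,name):
    k=np.zeros(d.shape,bool); k[box[1]:box[3],box[0]:box[2]]=1; k&=msk
    v,u=np.nonzero(k); print(name,len(u),u.mean(),v.mean(),np.median(W[k],axis=0),W[k].min(0),W[k].max(0))
H,S,V=hsv[...,0],hsv[...,1],hsv[...,2]
col(((H<8)|(H>172))&(S>150)&(V>60),(230,145,270,180),'redknob')
col((V<45),(312,195,332,215),'blackknob')
col((H>12)&(H<30)&(S>130),(265,175,320,195),'posts')
col((H>12)&(H<30)&(S>130),(265,175,290,195),'postL')
col((H>12)&(H<30)&(S>130),(290,175,320,195),'postR')
col((H>12)&(H<30)&(S>130),(195,195,220,220),'master')
col((H>95)&(H<125)&(S>100),(190,145,225,175),'gauge')
a=cv2.resize(p[140:235,185:335],None,fx=5,fy=5,interpolation=cv2.INTER_CUBIC); cv2.imwrite('pics/crop1.png',a)
```

```text
base z 0.02027038286894578 4842
shuttle 0.045055441843024235 ((0.5006818771362305, -0.1137184202671051), (0.17677204310894012, 0.11927668005228043), 88.42250061035156) [ 0.44101465 -0.20200093] [ 0.56173915 -0.02392916]
ring 0.06307716912020034 185 ((0.4891979694366455, -0.11293220520019531), 0.029903799295425415) [ 0.48817554 -0.11259325  0.06300598]
redknob 92 246.5 164.97826086956522 [0.57672313 0.03108012 0.22330293] [0.56489242 0.01603183 0.01561476] [0.60686964 0.0453948  0.23230268]
blackknob 46 322.5217391304348 203.45652173913044 [ 0.49501632 -0.18747346  0.04446127] [ 0.48379345 -0.19879555  0.03593795] [ 0.50515499 -0.17754032  0.05047403]
posts 17 288.0 184.58823529411765 [ 0.54847154 -0.06391557  0.06467309] [ 0.54466569 -0.11931361  0.06117874] [ 0.55483039 -0.0579839   0.06853206]
postL 9 279.1111111111111 184.66666666666666 [ 0.54847154 -0.0612333   0.06478748] [ 0.54493204 -0.06391557  0.06117874] [ 0.55483039 -0.0579839   0.06853206]
postR 8 298.0 184.5 [ 0.54874017 -0.1162242   0.06443197] [ 0.54466569 -0.11931361  0.06157146] [ 0.55299148 -0.11321649  0.06637072]
master 143 206.27972027972027 207.63636363636363 [0.49069383 0.1520875  0.03227197] [0.47240939 0.13354955 0.01912441] [0.5107886  0.17319821 0.05412259]
gauge 226 206.54424778761063 157.42920353982302 [0.62129965 0.14086859 0.12234511] [ 0.34357025  0.01826564 -0.00375267] [0.66886886 0.18488166 1.28926222]
```

View pics/crop1.png

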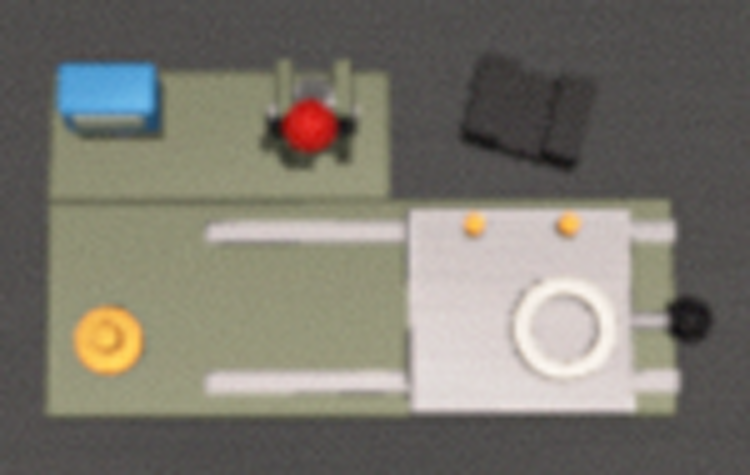

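The crop confirms the choice: a bright ring at crop (563,328), on the shuttle with the two brass posts at (475,224) and (569,225). One more measurement is needed, for yaw and origin.

Run:
```python
from h import *
d=np.load('top0.npy'); c=eyes.calibration('top'); W=cloud(d,c); z=W[...,2]
def edge(m,ax,axb,lo,hi,f):
    P=W[m]; P=P[(P[:,axb]>lo)&(P[:,axb]<hi)]; bins=np.round(P[:,axb]/.004).astype(int); pts=[]
    for b in np.unique(bins):
        q=P[bins==b]; i=(np.argmax if f>0 else np.argmin)(q[:,ax]); pts.append((q[i,axb],q[i,ax]))
    pts=np.array(pts); k=np.polyfit(*pts.T,1); r=pts[:,1]-np.polyval(k,pts[:,0]); k=np.polyfit(*pts[abs(r)<.003].T,1); return k.round(4),len(pts)
box=np.zeros(d.shape,bool); box[145:235,185:335]=1; box[:178,268:]=0
m=box&(z>.012)&(z<.05)
print('base -x edge vs y',edge(m,0,1,-.17,.17,-1))
s=box&(z>.038)&(z<.05); s[:,314:]=0
print('sh -x',edge(s,0,1,-.14,-.03,-1),'sh +x',edge(s,0,1,-.14,-.03,1),'sh +y',edge(s,1,0,.45,.55,1),'sh -y',edge(s,1,0,.45,.55,-1))
print('base +y',edge(m,1,0,.45,.64,1))
print('base -y',edge(m&(z<.03),1,0,.445,.48,-1))
# arm points
a=box&(z>.08)&(W[...,1]<.07); P=W[a]; 
print('arm',P.min(0),P.max(0))
for zz in np.arange(.08,.24,.02):
    q=P[(P[:,2]>=zz)&(P[:,2]<zz+.02)]
    if len(q): print(round(zz,2),len(q),np.median(q,0).round(4),q[:,0].min().round(4),q[:,0].max().round(4))
# side view red knob
p,d2,c2=cam('side'); h=cv2.cvtColor(p,cv2.COLOR_BGR2HSV); W2=cloud(d2,c2)
k=((h[...,0]<8)|(h[...,0]>172))&(h[...,1]>150); k[:145]=0;k[162:]=0;k[:,:268]=0;k[:,286:]=0
v,u=np.nonzero(k); n=pix2w(c2,u.mean(),v.mean(),np.median(d2[k])); r=n-np.linalg.inv(c2['world_to_cam'])[:3,3]; print('side knob',len(u),n+r/np.linalg.norm(r)*.011)
```

```text
base -x edge vs y (array([0.0222, 0.445 ]), 85)Traceback (most recent call last):
  File "<stdin>", line 12, in <module>
  File "<stdin>", line 7, in edge
    raise TypeError("expected non-empty vector for x")
TypeError: expected non-empty vector for x
```

The base edge gives a fixture yaw of about −1.3°, which agrees with the shuttle rectangle. I'll start moving towards the ring now and finish the edge fit from the saved data.

```bash
python3 -m handwheel '[20,-43,0,0.042,1,20,-43,0,0.042,1,20,-43,0,0.042,1,20,-43,0,0.042,1,20,-43,0,0.042,1,20,-43,0,0.042,1,20,-43,0,0.042,1,20,-43,0,0.042,1]' 10
sed -n 1,3p /dev/null
python3 - <<'E'
from h import *
d=np.load('top0.npy'); c=eyes.calibration('top'); W=cloud(d,c); z=W[...,2]
def edge(n,m,ax,axb,lo,hi,f):
    P=W[m]; P=P[(P[:,axb]>lo)&(P[:,axb]<hi)]; bins=np.round(P[:,axb]/.004).astype(int); pts=[]
    for b in np.unique(bins):
        q=P[bins==b]; i=(np.argmax if f>0 else np.argmin)(q[:,ax]); pts.append((q[i,axb],q[i,ax]))
    pts=np.array(pts)
    for _ in range(2):
        k=np.polyfit(*pts.T,1); r=abs(pts[:,1]-np.polyval(k,pts[:,0])); pts=pts[r<=np.percentile(r,80)]
    print(n,k.round(4),len(pts),r.max().round(4), 'at mid',np.polyval(k,(lo+hi)/2).round(4))
box=np.zeros(d.shape,bool); box[145:235,185:335]=1; box[:178,268:]=0
m=box&(z>.012)&(z<.05)
edge('base -x',m,0,1,-.17,.17,-1)
s=box&(z>.038)&(z<.05); s[:,314:]=0
for n,a in {'-x':(0,1,-.14,-.03,-1),'+x':(0,1,-.14,-.03,1),'+y':(1,0,.45,.55,1),'-y':(1,0,.45,.55,-1)}.items(): edge('sh'+n,s,*a)
edge('base +y',m,1,0,.45,.64,1)
edge('base -y',m&(z<.03),1,0,.445,.48,-1)
P=W[box&(z>.08)&(W[...,1]<.07)]
for zz in np.arange(.08,.24,.02):
    q=P[(P[:,2]>=zz)&(P[:,2]<zz+.02)]
    if len(q): print(round(zz,2),len(q),np.median(q,0).round(4),q[:,0].min().round(4),q[:,0].max().round(4))
p=cv2.imread('pics/side0.png');d2=np.load('side0.npy');c2=eyes.calibration('side'); h=cv2.cvtColor(p,cv2.COLOR_BGR2HSV)
k=((h[...,0]<8)|(h[...,0]>172))&(h[...,1]>150); k[:145]=0;k[162:]=0;k[:,:268]=0;k[:,286:]=0
v,u=np.nonzero(k); n=pix2w(c2,u.mean(),v.mean(),np.median(d2[k])); r=n-np.linalg.inv(c2['world_to_cam'])[:3,3]; print('side knob',len(u),n+r/np.linalg.norm(r)*.011)
E
```

```text
time: 0.9
tool_pos: [0.3465, 0.1451, 0.2407]
tool_rot: [3.141, 0.0, 3.117]
contact_force: [1.1, -0.2, 0.9]
opening: 0.0918
grip_force: 0.0
base -x [0.021  0.4447] 54 0.0017 at mid 0.4447
sh-x [0.0122 0.4437] 17 0.0017 at mid 0.4426
sh+x [0.0217 0.562 ] 17 0.0006 at mid 0.5602
sh+y [-0.0221 -0.0146] 16 0.0026 at mid -0.0257
sh-y [-0.0072 -0.1493] 16 0.0009 at mid -0.1529
base +y [-0.0209  0.2003] 30 0.0011 at mid 0.1889
base -y [ 0.0284 -0.1942] 6 0.0017 at mid -0.1811
0.08 26 [0.63   0.0281 0.0822] 0.5963 0.6446
0.1 7 [0.6215 0.0293 0.1155] 0.6204 0.6278
0.12 9 [0.613  0.0238 0.1326] 0.6105 0.6202
0.14 21 [0.5971 0.0264 0.1541] 0.586 0.6063
0.16 20 [0.587  0.0307 0.1655] 0.5817 0.592
0.2 23 [0.5733 0.0316 0.2187] 0.5655 0.5892
0.22 67 [0.577  0.029  0.2242] 0.5649 0.5884
side knob 62 [0.57880403 0.03014376 0.21223   ]
```

```bash
python3 -m handwheel '[24,-43,0,0,0.8,24,-43,0,0,0.8,24,-43,0,0,0.8,24,-43,0,0,0.8,23,-43,0,0.003,0.8,23,-43,-20,0,0.8,0,0,-40,0,0.8,0,0,-30,0,0.8]'
```

```text
time: 1.7
tool_pos: [0.4867, -0.1102, 0.1495]
tool_rot: [3.141, -0.002, 3.115]
contact_force: [-0.7, 0.6, -0.5]
opening: 0.0734
grip_force: 0.0
```

```bash
python3 -m handwheel '[1,-1,-30,0.003,0.8,0,0,-30,0,0.8,0,0,-20,0,0.8,0,0,0,0,0.8]'
```

```text
time: 2.1
tool_pos: [0.4861, -0.1092, 0.0691]
tool_rot: [3.139, -0.006, 3.121]
contact_force: [-0.6, 0.6, -0.3]
opening: 0.0736
grip_force: 0.0
```

```bash
python3 -m handwheel '[2.5,-3.5,-4,0,0.8,0,0,0,0,0.8,0,0,0,0,0.6,0,0,0,0,0.6,0,0,0,0,0.6,0,0,0,0,0.6,0,0,0,0,0.6,0,0,0,0,0.6]' 5
```

```text
time: 2.9
tool_pos: [0.4909, -0.1134, 0.0685]
tool_rot: [-3.141, 0.001, 3.121]
contact_force: [-0.4, 0.7, 6.9]
opening: 0.0586
grip_force: 5.0
```

Run:
```python
from h import *
p,d,c=cam('side'); a=cv2.resize(p[165:275,195:335],None,fx=4,fy=4,interpolation=cv2.INTER_CUBIC)
q,d,c=cam('top'); b=cv2.resize(q[150:240,220:340],None,fx=3,fy=3,interpolation=cv2.INTER_CUBIC)
im=np.zeros((440,560,3),np.uint8); im[:a.shape[0],:a.shape[1]]=a
cv2.imwrite('pics/grip.png',im); s=robot.observe(); print(s['tool_pos'],s['contact_force'],s['torque'],s['opening'])
```

```text
[ 0.49091138 -0.11342178  0.06844649] [-1.1918649   1.44652318  6.1763309 ] [ 0.26478772  0.10746893 -0.04755004] 0.05829399825006143
```

View pics/grip.png

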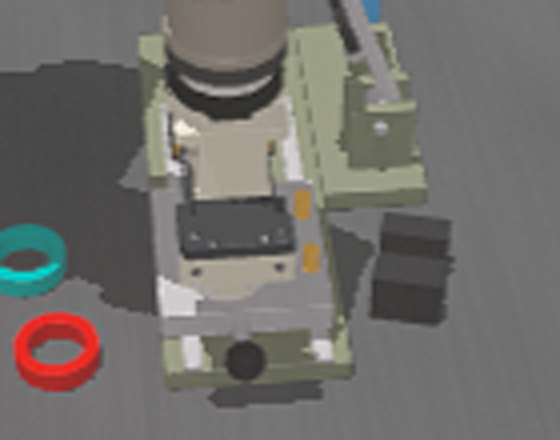

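```bash
python3 -m handwheel '[0,0,0,0,0.8,0,0,0,0,0.8,0,0,0,0,0.8,0,0,0,0,0.8]'
```

```text
time: 3.4
tool_pos: [0.4905, -0.1135, 0.0676]
tool_rot: [3.141, -0.0, 3.121]
contact_force: [-0.1, 0.4, 0.2]
opening: 0.0735
grip_force: 0.0
```

```bash
python3 -m handwheel '[0,0,0,0,0.6,0,0,0,0,0.6,0,0,0,0,0.6,0,0,0,0,0.6,4,4,0,0,0.6,5,4,0,0,0.6,5,4,0,0,0.6,5,4,0,0,0.6]' 4
python3 -m handwheel '[5,4,0,0,0.6,4,4,0,0,0.6,0,0,0,0,0.6,0,0,0,0,0.6,0,0,0,0,0.6]'
```

```text
time: 4.2
tool_pos: [0.5101, -0.097, 0.0677]
tool_rot: [3.142, -0.0, 3.121]
contact_force: [0.1, 0.2, -0.4]
opening: 0.0587
grip_force: 4.0
time: 4.7
tool_pos: [0.5186, -0.0894, 0.0677]
tool_rot: [3.141, -0.0, 3.121]
contact_force: [0.2, 0.9, -2.0]
opening: 0.0584
grip_force: 4.0
```

```bash
python3 -m handwheel '[0,0,0,0,0.8,0,0,0,0,0.8,0,0,0,0,0.8,0,0,30,0,0.8,0,0,5,0,0,-25,0,0,0,0,-27,0,0,0,0,0,0,0,0,0]' 10
python3 -m handwheel '[0,0,0,0,0,0,0,0,0,0,0,0,0,0,0,0,0,0,0,0,0,0,-20,0,0,0,0,-15,0,0,0,0,0,0,0]' 10
python3 - <<'E'
from h import *
p,d,c=cam('side'); a=cv2.resize(p[165:275,195:335],None,fx=4,fy=4,interpolation=cv2.INTER_CUBIC)
cv2.imwrite('pics/rel.png',a)
E
```

```text
time: 5.5
tool_pos: [0.4634, -0.0888, 0.1022]
tool_rot: [3.14, -0.004, 3.12]
contact_force: [0.1, 0.8, 0.5]
opening: 0.0462
grip_force: 0.0
time: 6.2
tool_pos: [0.4657, -0.089, 0.0662]
tool_rot: [3.14, -0.003, 3.121]
contact_force: [0.2, 0.2, 1.0]
opening: 0.0
grip_force: 0.0
```

View pics/rel.png

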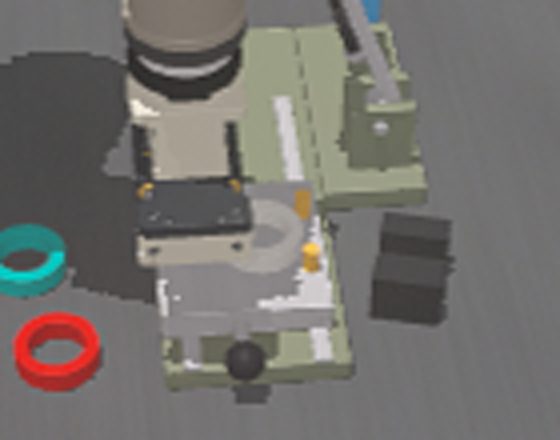

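The ring, crop (270,237), lies flat and just short of the posts at (303,203) and (312,257), with the closed fingers behind it. I'll push it gently towards +x.

```bash
python3 -m handwheel '[4,0,0,0,0,4,0,0,0,0,3,0,0,0,0,2,0,0,0,0,2,0,0,0,0,1.5,0,0,0,0,1.5,0,0,0,0,0,0,0,0,0]'
python3 -m handwheel '[1,0,0,0,0,1,0,0,0,0,0,0,0,0,0]'
```

```text
time: 7.05
tool_pos: [0.4848, -0.0894, 0.0678]
tool_rot: [3.142, 0.0, 3.121]
contact_force: [-1.2, 0.4, 0.8]
opening: 0.0005
grip_force: 0.4
time: 7.35
tool_pos: [0.4864, -0.0894, 0.0677]
tool_rot: [3.141, -0.001, 3.121]
contact_force: [-2.7, 0.9, 1.3]
opening: 0.0007
grip_force: 1.1
```

```bash
python3 -m handwheel '[1,0,0,0,0,0,0,0,0,0]'; python3 -m handwheel '[1,0,0,0,0,0,0,0,0,0]';python3 -m handwheel '[1,0,0,0,0,0,0,0,0,0]'
```

```text
time: 7.55
tool_pos: [0.4868, -0.0892, 0.0676]
tool_rot: [3.141, -0.002, 3.121]
contact_force: [-4.8, 0.1, 2.7]
opening: 0.0003
grip_force: 2.4
time: 7.75
tool_pos: [0.4871, -0.089, 0.0675]
tool_rot: [3.141, -0.004, 3.121]
contact_force: [-6.7, 0.4, 4.6]
opening: 0.0004
grip_force: 3.4
time: 7.95
tool_pos: [0.4875, -0.0888, 0.0674]
tool_rot: [3.14, -0.005, 3.121]
contact_force: [-8.5, 0.9, 7.0]
opening: 0.0009
grip_force: 4.5
```

```bash
python3 -m handwheel '[-5,0,0,0,0,-20,0,0,0,0,0,0,40,0,0,0,-36,10,0,0,0,-36,0,0,0,5,-37,0,0,0,10,-37,0,0,0,13,0,0,0,0]'
python3 - <<'E'
from h import *
p,d,c=cam('side'); W=cloud(d,c); a=cv2.resize(p[165:275,195:335],None,fx=4,fy=4,interpolation=cv2.INTER_CUBIC)
cv2.imwrite('pics/seat.png',a)
z=W[...,2]; m=np.zeros(z.shape,bool); m[205:250,225:275]=1; m&=(z>.058)&(z<.068)&(W[...,0]<.5565)
v,u=np.nonzero(m); print(len(u)); q=W[m]; print(q.mean(0),q.min(0),q.max(0),cv2.minEnclosingCircle(q[:,:2].astype(np.float32)))
E
```

```text
time: 8.75
tool_pos: [0.4935, -0.2404, 0.1182]
tool_rot: [-3.139, 0.003, 3.116]
contact_force: [-0.4, 1.3, -0.7]
opening: 0.0005
grip_force: 0.0
15
[ 0.55397525 -0.10811946  0.06248211] [ 0.55138745 -0.12507577  0.05917098] [ 0.55615771 -0.09104401  0.06794806] ((0.5537725687026978, -0.10805989056825638), 0.017282232642173767)
```

View pics/seat.png

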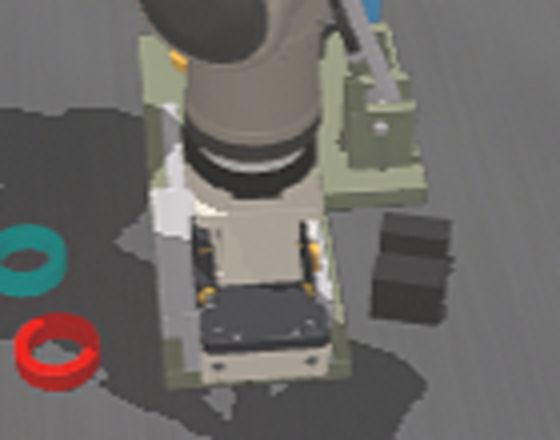

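The arm hides the ring from the side camera, so I'll try the top depth.

```bash
cat > ring.py <<'E'
from h import *
p,d,c=cam('top'); W=cloud(d,c); z=W[...,2]
def st(n,m):
    q=W[m]
    if len(q)>5: print(n,len(q),q.mean(0).round(4),q.min(0).round(4),q.max(0).round(4),[np.round(t,4) for t in cv2.minEnclosingCircle(q[:,:2].astype(np.float32))])
    else: print(n,len(q))
B=(W[...,0]>.43)&(W[...,0]<.58)&(W[...,1]>-.22)&(W[...,1]<.1)
h=cv2.cvtColor(p,cv2.COLOR_BGR2HSV); br=(h[...,0]>12)&(h[...,0]<30)&(h[...,1]>130)
st('ring',B&(z>.056)&(z<.070)&~br&(h[...,1]<80)&(h[...,2]>120)); st('posts',B&br&(z>.04)&(W[...,0]>.53))
st('shuttle',B&(z>.04)&(z<.049)&(W[...,1]>-.3))
import sys
if len(sys.argv)>1: cv2.imwrite('pics/'+sys.argv[1],cv2.resize(p[140:235,200:335],None,fx=5,fy=5,interpolation=cv2.INTER_CUBIC))
E
python3 ring.py top_seat.png
```

```text
ring 179 [ 0.5258 -0.0907  0.0628] [ 0.4979 -0.1189  0.0561] [ 0.5547 -0.0631  0.0699] [array([ 0.5268, -0.0906]), np.float64(0.0298)]
posts 17 [ 0.5497 -0.0846  0.0645] [ 0.5455 -0.1194  0.0575] [ 0.554  -0.0582  0.0672] [array([ 0.5509, -0.0888]), np.float64(0.0307)]
shuttle 1459 [ 0.4968 -0.0889  0.0449] [ 0.4409 -0.1664  0.04  ] [ 0.5617 -0.024   0.049 ] [array([ 0.502 , -0.0889]), np.float64(0.0859)]
```

View pics/top_seat.png

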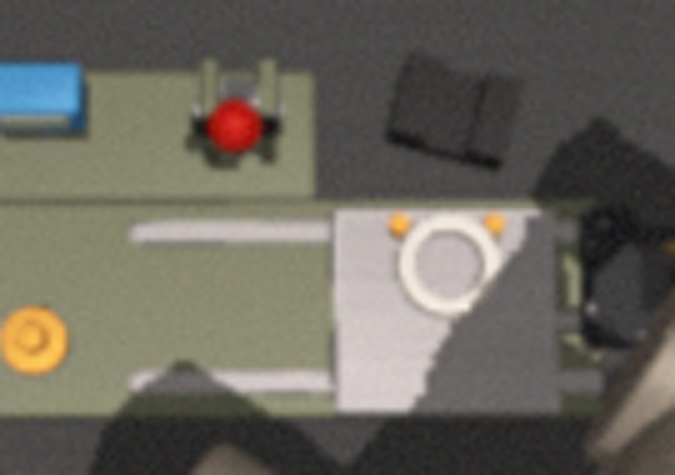

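The ring at crop (450,265) sits against both posts, at (400,224) and (495,224). Next I lower the fingers behind the shuttle knob.

```bash
python3 -m handwheel '[0,0,-30,0,0,0,0,-30,0,0,0,0,-15,0,0,0,0,0,0,0,0,0,0,0,0]'
python3 -m handwheel '[0,5,0,0,0,0,5,0,0,0,0,4,0,0,0,0,3,0,0,0,0,3,0,0,0,0,3,0,0,0,0,3,0,0,0]'
```

```text
time: 9.35
tool_pos: [0.4927, -0.235, 0.0432]
tool_rot: [3.142, 0.0, 3.122]
contact_force: [0.4, 0.2, 1.0]
opening: 0.0007
grip_force: 0.0
time: 10.05
tool_pos: [0.4929, -0.2098, 0.043]
tool_rot: [-3.141, 0.001, 3.121]
contact_force: [0.5, -3.7, 1.8]
opening: 0.0
grip_force: 1.4
```

```bash
python3 -m handwheel '[0,4,0,0,0,0,5,0,0,0,0,5,0,0,0,1,5,0,0,0,0,5,0,0,0,0,5,0,0,0,0,5,0,0,0,1,5,0,0,0]'
python3 -m handwheel '[0,5,0,0,0,0,5,0,0,0,0,5,0,0,0,0,5,0,0,0,0,5,0,0,0,0,5,0,0,0,0,4,0,0,0,0,3,0,0,0]'
python3 ring.py
```

```text
time: 10.85
tool_pos: [0.4941, -0.1699, 0.0427]
tool_rot: [3.141, -0.001, 3.121]
contact_force: [-3.1, -2.3, 3.6]
opening: 0.0007
grip_force: 2.2
time: 11.65
tool_pos: [0.4948, -0.133, 0.0428]
tool_rot: [3.142, 0.0, 3.121]
contact_force: [-0.9, -2.5, 1.5]
opening: 0.0002
grip_force: 1.7
ring 192 [ 0.5285 -0.0085  0.0626] [ 0.4998 -0.0409  0.0563] [0.5565 0.0206 0.0695] [array([ 0.5323, -0.0135]), np.float64(0.0354)]
posts 18 [ 0.5505 -0.0078  0.0652] [ 0.5458 -0.038   0.0606] [0.5563 0.0229 0.069 ] [array([ 0.5499, -0.0076]), np.float64(0.0307)]
shuttle 1186 [0.4973 0.0051 0.045 ] [ 0.443  -0.0714  0.0401] [0.5633 0.0573 0.049 ] [array([ 0.503 , -0.0069]), np.float64(0.0862)]
```

```bash
python3 -m handwheel '[0,4,0,0,0,0,5,0,0,0,0,5,0,0,0,1,5,0,0,0,0,4,0,0,0,0,3,0,0,0,0,3,0,0,0,0,2,0,0,0]'
python3 -m handwheel '[0,1.5,0,0,0,0,1.5,0,0,0,0,1.5,0,0,0,0,0,0,0,0]'
```

```text
time: 12.5
tool_pos: [0.4955, -0.1021, 0.0427]
tool_rot: [3.141, -0.0, 3.121]
contact_force: [-1.8, -2.2, 2.8]
opening: 0.0005
grip_force: 1.8
time: 12.9
tool_pos: [0.4956, -0.0977, 0.0427]
tool_rot: [3.141, -0.0, 3.121]
contact_force: [-1.1, -1.3, 2.0]
opening: 0.0005
grip_force: 1.2
```

```bash
python3 -m handwheel '[0,1.5,0,0,0,0,1,0,0,0,0,0,0,0,0]'
python3 -m handwheel '[0,1,0,0,0,0,1,0,0,0,0,0,0,0,0]'
python3 -m handwheel '[0,1,0,0,0,0,1,0,0,0,0,0,0,0,0]'; python3 -m handwheel '[0,1,0,0,0,0,0,0,0,0]'
```

```text
time: 13.2
tool_pos: [0.4956, -0.0953, 0.0428]
tool_rot: [3.141, 0.0, 3.121]
contact_force: [-1.1, -0.9, 1.5]
opening: 0.001
grip_force: 1.3
time: 13.5
tool_pos: [0.4957, -0.0942, 0.0428]
tool_rot: [-3.14, 0.0, 3.121]
contact_force: [-1.2, -6.3, 0.7]
opening: 0.0004
grip_force: 3.2
time: 13.8
tool_pos: [0.4958, -0.0938, 0.0429]
tool_rot: [-3.138, 0.001, 3.122]
contact_force: [-3.8, -14.9, 1.4]
opening: 0.0006
grip_force: 6.1
time: 14.0
tool_pos: [0.4959, -0.0936, 0.0431]
tool_rot: [-3.137, 0.001, 3.122]
contact_force: [-4.5, -18.0, 2.3]
opening: 0.0001
grip_force: 7.6
```

The shuttle hit its stop after about 119 mm of travel, matching the measured pull-out. I'll back off, rise, and check the ring and shuttle.

```bash
python3 -m handwheel '[0,-8,0,0,0,0,-22,0,0,0,0,0,40,0,0,0,0,45,0,0,0,0,45,0,0,0,0,45,0,0,0,0,45,0,0,0,-10,20,0,0]'
python3 ring.py home.png
```

```text
time: 14.8
tool_pos: [0.4968, -0.1296, 0.2871]
tool_rot: [-3.141, 0.006, 3.122]
contact_force: [0.4, -0.0, 0.2]
opening: 0.0004
grip_force: 0.0
ring 194 [0.5288 0.0301 0.0625] [ 0.4991 -0.0033  0.0562] [0.5568 0.0582 0.0695] [array([0.5318, 0.0247]), np.float64(0.0352)]
posts 17 [0.5516 0.0319 0.0653] [ 5.469e-01 -3.000e-04  5.980e-02] [0.557  0.0607 0.0685] [array([0.5505, 0.0302]), np.float64(0.0306)]
shuttle 1477 [0.4987 0.0295 0.0449] [ 0.4436 -0.0753  0.04  ] [0.5647 0.095  0.049 ] [array([0.5044, 0.0191]), np.float64(0.0955)]
```

View pics/home.png

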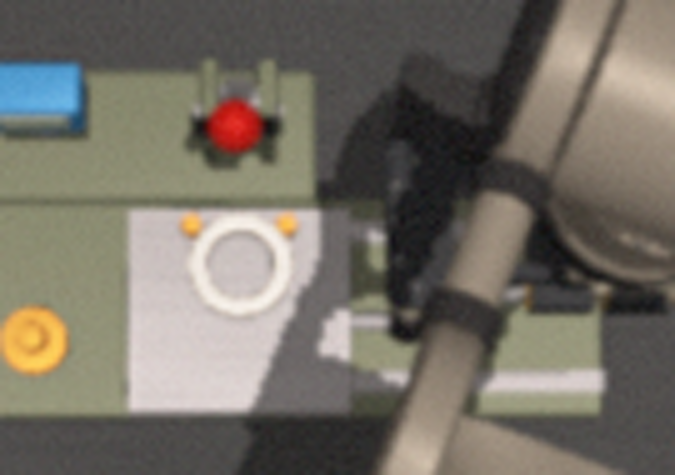

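The ring at crop (240,263) still touches both posts, and the shuttle is home. Next I go behind the raised clamp arm.

```bash
python3 -m handwheel '[33,40,0,0,0,33,40,0,0,0,33,40,0,0,0,33,38,0,0,0,0,0,0,0,0,0,0,-30,0,0,0,0,-30,0,0,0,0,-22,0,0]'
python3 -m handwheel '[-3,0,0,0,0,-3,0,0,0,0,-3,0,0,0,0,0,0,0,0,0]'
```

```text
time: 15.65
tool_pos: [0.6226, 0.0232, 0.1979]
tool_rot: [3.141, -0.003, 3.121]
contact_force: [0.3, -0.1, -0.6]
opening: 0.0002
grip_force: 0.0
time: 16.05
tool_pos: [0.6151, 0.0229, 0.2025]
tool_rot: [3.142, 0.003, 3.121]
contact_force: [-0.3, -0.0, 0.4]
opening: 0.0004
grip_force: 0.0
```

```bash
python3 -m handwheel '[-4,3,0,0,0,-4,3,0,0,0,-4,0,0,0,0,-6,0,-2,0,0,-7,0,-2,0,0,-7,0,-2,0,0,-6,0,-3,0,0,0,0,0,0,0]'
```

```text
time: 16.85
tool_pos: [0.5755, 0.029, 0.1913]
tool_rot: [-3.142, -0.002, 3.121]
contact_force: [0.1, 0.3, 0.8]
opening: 0.0007
grip_force: 0.1
```

```bash
cat > knob.py <<'E'
from h import *
for n in ('top','side'):
    p,d,c=cam(n); W=cloud(d,c); h=cv2.cvtColor(p,cv2.COLOR_BGR2HSV)
    k=((h[...,0]<8)|(h[...,0]>172))&(h[...,1]>140)&(W[...,2]>.05)&(W[...,0]>.4)&(W[...,0]<.65)&(abs(W[...,1]-.03)<.06)
    if k.sum()>4:
        o=np.linalg.inv(c['world_to_cam'])[:3,3]; q=W[k]; x=np.median(q,0); r=(x-o)/np.linalg.norm(x-o); x=x+r*.011
        print(n,k.sum(),x.round(4),'q',np.round(np.arctan2(x[2]-.063,.6185-x[0])-.09,3))
E
python3 knob.py
```

```text
top 73 [0.5412 0.03   0.198 ] q 0.961
side 48 [0.5403 0.0296 0.1973] q 0.954
```

```bash
python3 -m handwheel '[-7,0,-4,0,0,-7,0,-4,0,0,-7,0,-4,0,0,-6,0,-5,0,0,-6,0,-5,0,0,-6,0,-5,0,0,-5,0,-6,0,0,0,0,0,0,0]'
python3 knob.py
```

```text
time: 17.75
tool_pos: [0.5314, 0.0291, 0.1577]
tool_rot: [3.141, -0.003, 3.121]
contact_force: [0.6, -0.6, -0.1]
opening: 0.0005
grip_force: 0.0
top 72 [0.4922 0.0315 0.152 ] q 0.524
side 55 [0.4923 0.0305 0.1524] q 0.526
```

```bash
python3 -m handwheel '[-4,0,-6,0,0,-4,0,-6,0,0,-4,0,-6,0,0,-4,0,-6,0,0,-3,0,-6,0,0,-3,0,-6,0,0,-1,0,-5,0,0,0,0,0,0,0]'
python3 -m handwheel '[-1,0,-4,0,0,-1,0,-4,0,0,-1,0,-3,0,0,0,0,-2,0,0,0,0,0,0,0]'; python3 knob.py
```

```text
time: 18.65
tool_pos: [0.509, 0.0291, 0.1169]
tool_rot: [3.141, -0.002, 3.121]
contact_force: [-0.1, -0.3, -0.9]
opening: 0.0004
grip_force: 0.0
time: 19.15
tool_pos: [0.5067, 0.029, 0.1044]
tool_rot: [3.141, -0.001, 3.121]
contact_force: [-0.7, -0.6, 0.0]
opening: 0.0003
grip_force: 0.0
top 30 [0.4701 0.0328 0.0873] q 0.072
side 51 [0.4664 0.0319 0.0856] q 0.058
```

```bash
python3 -m handwheel '[0,0,-2,0,0,0,0,-2,0,0,0,0,-1.5,0,0,0,0,0,0,0]'
python3 -m handwheel '[0,0,-1,0,0,0,0,-1,0,0,0,0,0,0,0]'; python3 -m handwheel '[0,0,-1,0,0,0,0,-1,0,0,0,0,0,0,0]'
```

```text
time: 19.65
tool_pos: [0.5068, 0.029, 0.099]
tool_rot: [3.141, -0.0, 3.121]
contact_force: [-0.3, -0.9, -0.5]
opening: 0.0006
grip_force: 0.0
time: 19.95
tool_pos: [0.5069, 0.029, 0.0973]
tool_rot: [3.141, 0.0, 3.121]
contact_force: [-0.5, -0.5, 1.3]
opening: 0.0007
grip_force: 0.6
time: 20.25
tool_pos: [0.5069, 0.029, 0.0971]
tool_rot: [-3.141, 0.001, 3.121]
contact_force: [-6.0, 0.2, 18.0]
opening: 0.0006
grip_force: 9.3
```

The clamp stopped level at z ≈ 0.097, with 18 N on the fingers. I'll retreat straight up and check.

```bash
python3 -m handwheel '[0,0,10,0,0,0,0,30,0,0,0,0,40,0,0,0,0,40,0,0,-30,40,10,0,0,-30,40,0,0,0,-30,40,0,0,0,0,40,0,0,0]'
python3 -m handwheel '[0,40,0,0,0,0,40,0,0,0,0,0,0,0,0]'; python3 knob.py
python3 - <<'E'
from h import *
p,d,c=cam('side'); a=cv2.resize(p[165:265,205:335],None,fx=4,fy=4,interpolation=cv2.INTER_CUBIC)
q,d,c=cam('top'); b=cv2.resize(q[145:235,190:320],None,fx=4,fy=4,interpolation=cv2.INTER_CUBIC)
im=np.vstack([a,b]); cv2.imwrite('pics/end.png',cv2.resize(im,None,fx=.78,fy=.78))
E
```

```text
time: 21.05
tool_pos: [0.4141, 0.1893, 0.2255]
tool_rot: [-3.142, -0.001, 3.121]
contact_force: [0.3, -0.1, 0.2]
opening: 0.0004
grip_force: 0.0
time: 21.35
tool_pos: [0.4171, 0.2722, 0.2251]
tool_rot: [3.14, 0.001, 3.125]
contact_force: [0.3, -0.9, -0.6]
opening: 0.0003
grip_force: 0.0
top 52 [0.4646 0.0331 0.0774] q 0.004
side 50 [0.4646 0.0297 0.0776] q 0.005
```

View pics/end.png

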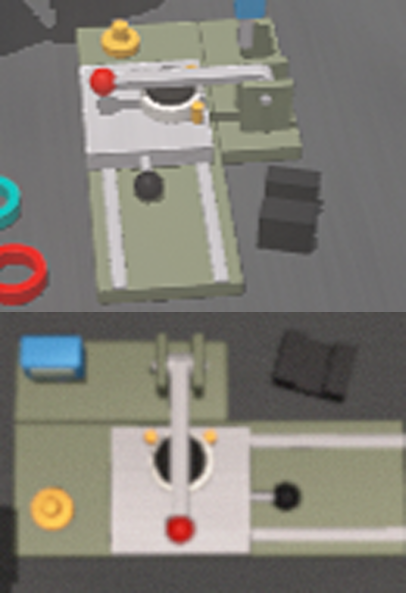

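The arm is level at q ≈ 0.005. The shoe is on the ring at lower view (180,462), between the posts at (150,437) and (210,437), and the shuttle is home. The neighbours in view have not moved, so I'm handing in.

```bash
python3 -c "
from cell import robot
print(robot.hand_in())"
```

```text
the job is handed in; nothing more can be done
None
```

I handed the job in at about 21.5 s of the 67 s allowed: the ring is against both posts, the shuttle is at its home stop, and the clamp is level with its shoe pressed on the ring. The hand-in returned no verdict.

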